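# Stack the washed one-cup coffee dripper back up on its saucer

### The job

The one-cup coffee dripper has been washed and is dry: stack it back up on its saucer where the saucer stands, one part at a time from the bottom up - the cup in the middle of the saucer, the steel dripper on the cup, the press inside the dripper, and last the domed lid over the dripper. Set each part down gently, centred, upright and fully seated, then let go of it. Do not push the saucer about, and leave the spice jar, coffee jar, teaspoon, bottle stopper and jigger where they are.

Things in the scene. Friction and masses are not known exactly. Their poses are not given: they have to be found in the camera images.
- saucer: White china saucer, 134 mm across, red line near the edge, outer edge 13 mm high; loose, 0.3 kg. Origin: centre of its underside, z up. Its flat well lies 6 mm above the origin, inside a low ring (2 mm high, 60 mm inside diameter): the cup's foot (44 mm) belongs inside that ring.
- cup_mouth (a point): White china cup with red lines, 52 mm high, 62 mm across the rim, 44 mm foot, about 0.18 kg. This point: centre of the mouth, on the cup's axis, 52 mm above the foot; z up. One handle along -y, reaching 57 mm from the axis: close the fingers along the cup's x, just below the rim. The mouth is about 50 mm wide inside.
- dripper: Open steel dripper, 54 mm high, round, 0.16 kg. Origin: centre of its underside, z up. Foot 42 mm across (z 0-6 mm) goes into the cup's mouth; flange 84 mm across (z 6-9 mm) rests on the cup's rim, so its origin is then 6 mm below the mouth point. Chamber above: 64 mm outside (take it there), 58 mm inside, inner floor at z = 12 mm, rim at 54 mm.
- press: Press: flat steel disc 48 mm across, 4 mm thick, on it a thin stem with a black knob (12 mm across, z 39-54 mm: take it there); 54 mm high, 0.06 kg. Origin: centre of the disc's underside, z up. In the dripper the disc lies flat on the inner floor, its knob 12 mm above the chamber's rim; wall and knob are 23 mm apart, so open the fingers only a little there.
- lid: Domed steel lid, 79 mm across, 53 mm high, 0.09 kg, with a dark wooden knob (18 mm across, z 37-53 mm, just above the dome: take it there). Origin: centre of its open underside, z up. The skirt (74 mm inside) goes over the 64 mm chamber; a shoulder inside, 12 mm above the origin, rests on the chamber's rim, so its origin is then 42 mm above the dripper's. It clears the press.
- spice: Slim clear spice jar with a yellow cap, 45 mm across, 100 mm high, origin at the centre of its underside, z up. Leave alone.
- jar: Glass jar of ground coffee with a dark lid, 83 mm across, 130 mm high, origin at the centre of its underside, z up. Leave alone.
- spoon: Steel teaspoon lying flat, 137 mm long along its x axis, 28 mm wide, 13 mm high, origin at the centre of its underside. Leave alone.
- stopper: Small golden bottle stopper standing on its knob, 34 mm across, 48 mm high, origin at the centre of its underside, z up. Leave alone.
- measure: Steel double jigger (bar measure), 46 mm across, 80 mm high, waisted, origin at the centre of its underside, z up. Leave alone.
Not all that is in view belongs to the job. Leave any orange look-alike of the dripper alone.

How it is judged:
By the outcome, as a careful person would: the job done as asked, in the order asked, and still so for the second after the job is handed in, with the robot touching nothing.
It also fails if it takes over 93 s, if anything falls off the work surface, if the arm or the gripper's body presses on something with over 40 N, if the wrist force passes 120 N, or if a joint passes its speed limit or range.

### The arm

A 6-joint arm with a two-finger parallel gripper is mounted at the origin on a cart in front of the work surface, level with it; the furniture and walls round the work are solid. World frame = base frame: x ahead of the robot, y to its left, z up, the work surface at z = 0. Lengths are in mm, angles in rad, forces in N, time in s.
With the tool pointing down it reaches from about 350 to 875 mm from the base axis. Payload 4.2 kg.
Tool frame: the origin (TCP) lies at the centre of the arm's flange, where the gripper is bolted on; the fingertips stand 182 mm ahead of it and the grasp point (between the pads) lies grasp_offset ahead of it (grasp_offset is the distance from the TCP to the grasp point, in mm); z points along the fingers, y is the line along which they close (so a half turn about z gives the same grasp; the last joint's range is limited). The gripper opens to 87 mm and grips with 3 to 60 N. Pads are 19 mm wide; open, the fingers measure 117 mm over their backs; the gripper's body (75 mm by 190 mm) begins 51 mm behind the grasp point.
Start: joints at [1.456, 0.385, 0.008, 0, -1.194, -0.259], TCP at [228.189, 581.833, 404.75] pointing down, gripper open.
Joint ranges: [-3.14, 3.14], [-1.21, 2.06], [-1.07, 1.41], [-3.16, 2.05], [-2.99, -0.16], [-3.1, 3.1]. Speed limits (rad/s): [2.79, 2.79, 3.14, 3.14, 3.14, 3.14].

### API

Orientations are given as a unit quaternion [x, y, z, w].
In Python, from plant import * gives the robot as it stands. The module is installed in compiled form; this text tells all that it offers. Calls block until the motion is done:
- move_to(position, orientation): joint-space move of the TCP to a pose.
- move_l(position, frame=None, speed=150, contact_N=None): straight line of the TCP; frame=None keeps the orientation; speed is the mean speed in mm/s. With contact_N (N) it stops when the force on the tool has changed by that much, and returns True; else False.
- movej(angles): joint-space move.
- grip(opening): finger opening in mm; the grip force is fixed at half the most; returns when the fingers have stopped.
- pause(seconds).
- ik(position, orientation): joint angles nearest the present ones, or None.
- observe(): the state.
- read_camera(name): name is "scene" or "top"; returns the picture (480x640x3 uint8, red, green, blue); there is no depth.
- camera_model(name): a dict with "fx", "fy", "cx", "cy" (pixels), "T" (4x4, takes a point from camera to world coordinates). Camera axes: x right, y down, z forward; pixel columns grow to the right and rows downward; lengths in mm; the calibration is good to about 2 mm. A picture is of the moment at which its call begins. camera_model takes no time and is no camera call.
A pose or a line that the arm cannot do raises Unreachable and nothing moves.
- finish_job(): hands the job in; it is judged then, once.
The state is a dict: "time": time; "q": joint angles; "joint_velocities": joint speeds; "tau": joint torques, N m; "tool_pos": TCP position; "eef_rot": TCP orientation; "contact_force": force on the tool from outside, world axes, zero at the start; "torque": the same for the moment, N m; "width": finger opening in mm; "finger_force": force on a finger pad.
Only numpy, scipy, OpenCV 4.12 (cv2) and the standard library are available. Lean on these libraries where they do the work, as an engineer would, in place of code of your own. Each camera call takes 0.05 s, during which the arm holds its last target. There are 200 camera calls.

## Working session

There is one attempt and no reset: what is moved stays moved. The work goes in short steps, each a Python script; the robot and the scene stay as the last script left them, time stands still between calls to the robot, and variables do not carry over. Pictures are saved under pics/ and viewed, at most 14 in all, crops included, and the job is handed in when it is done.

```bash
ls; mkdir -p pics
python3 - <<'E'
from plant import *
import cv2,numpy as np
for n in("scene","top"):
    im=read_camera(n); cv2.imwrite(f"pics/{n}0.png",im[:,:,::-1]); m=camera_model(n); print(n,m["fx"],m["fy"],m["cx"],m["cy"]);print(np.round(m["T"],3))
s=observe();print({k:np.round(v,3) for k,v in s.items()})
print([k for k in globals() if 'off' in k], globals().get("grasp_offset"))
E
```

```text
pics
scene 623.6879853715884 623.6879853715884 323.7925422170843 239.99341744507134
[[ 2.230000e-01 -6.050000e-01  7.640000e-01 -6.925680e+02]
 [-9.750000e-01 -1.460000e-01  1.690000e-01 -1.432730e+02]
 [ 1.000000e-02 -7.830000e-01 -6.220000e-01  1.069888e+03]
 [ 0.000000e+00  0.000000e+00  0.000000e+00  1.000000e+00]]
top 520.176013219698 520.176013219698 329.9723444005699 230.587048226504
[[ 2.300000e-02 -9.980000e-01  6.300000e-02  4.123980e+02]
 [-1.000000e+00 -2.200000e-02  5.000000e-03  1.243920e+02]
 [-3.000000e-03 -6.300000e-02 -9.980000e-01  1.505261e+03]
 [ 0.000000e+00  0.000000e+00  0.000000e+00  1.000000e+00]]
{'time': np.float64(0.1), 'q': array([ 1.456,  0.386,  0.007, -0.   , -1.194, -0.259]), 'joint_velocities': array([-0.   , -0.001,  0.004,  0.   , -0.001,  0.   ]), 'tau': array([-0.0000e+00, -3.9169e+01,  1.8793e+01,  4.2320e+00,  1.3000e-02,
       -0.0000e+00]), 'tool_pos': array([228.109, 581.694, 403.755]), 'eef_rot': array([ 0.983, -0.186, -0.   ,  0.001]), 'contact_force': array([ 0.364,  0.869, -0.295]), 'torque': array([-0.004, -0.023,  0.051]), 'finger_force': np.float64(0.0), 'width': np.float64(87.137)}
['grasp_offset'] 163.5
```

View pics/scene0.png

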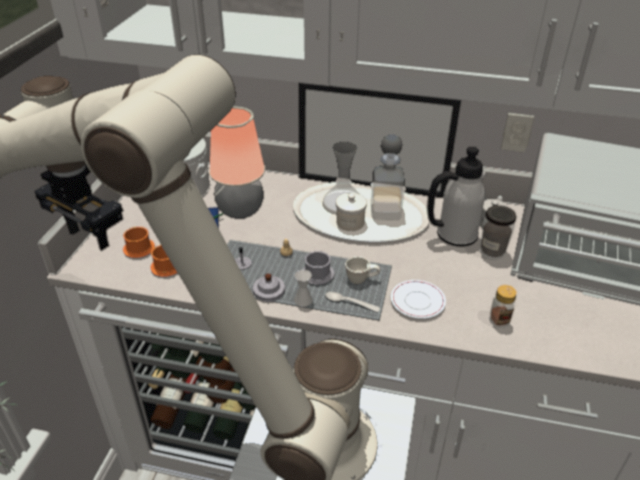

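View pics/top0.png

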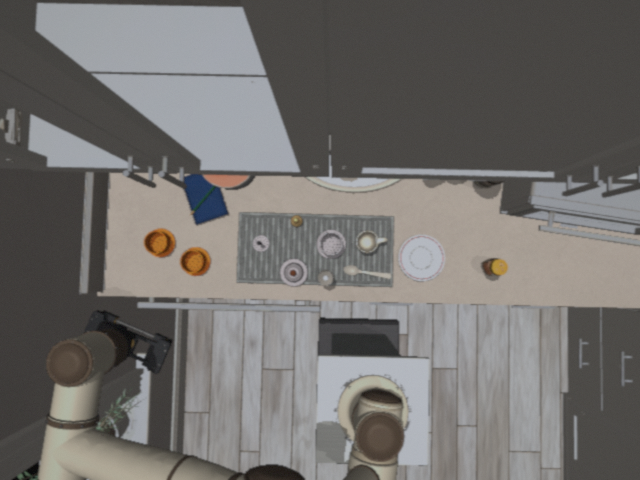

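The scene view shows the mat (220–390, 245–315) with the press, lid, jigger, dripper, cup and spoon on it, and the saucer at (418,299). In the top view they are at press (261,243), lid (293,272), dripper (331,244), cup (368,242), saucer (421,258). Next I'll enlarge both views.

Run:
```python
import cv2
a=cv2.imread("pics/top0.png")[205:300,235:455];cv2.imwrite("pics/topc.png",cv2.resize(a,None,fx=3.6,fy=3.6,interpolation=cv2.INTER_CUBIC))
a=cv2.imread("pics/scene0.png")[230:325,225:455];cv2.imwrite("pics/scenec.png",cv2.resize(a,None,fx=3.4,fy=3.4,interpolation=cv2.INTER_CUBIC))
```

```text
(no output)
```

View pics/topc.png

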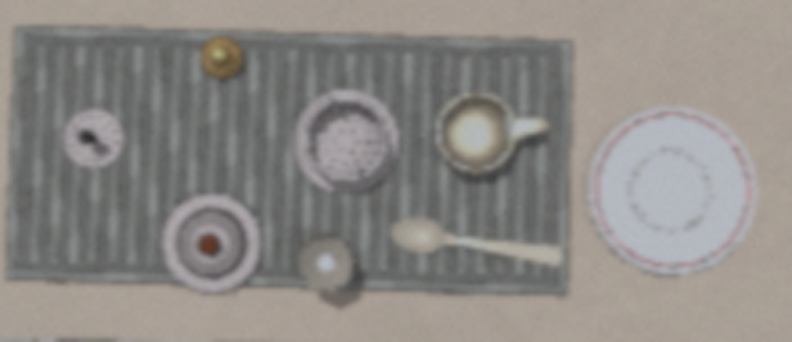

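View pics/scenec.png

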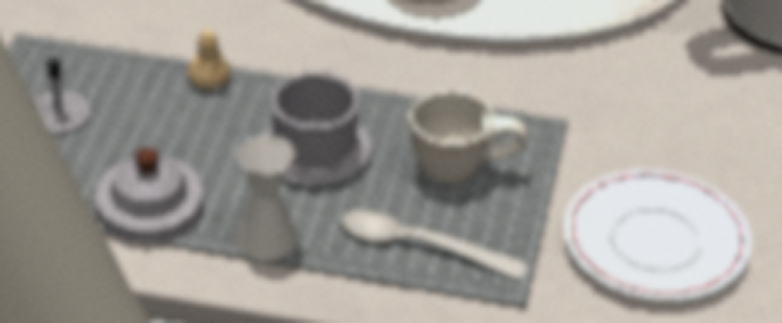

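The enlarged crops are clear. In the full-size top picture the press disc is at about (261,243), the lid at (293,272), the dripper flange at (331,244) and the cup rim at (368,242) with its handle to the right. The saucer is at (421,258). Now I'll fit contours to get positions.

```bash
cat > vis.py <<'E'
import cv2,numpy as np
from plant import camera_model
def ray(n,u,v,z):
    m=camera_model(n);T=np.array(m["T"]);d=T[:3,:3]@[(u-m["cx"])/m["fx"],(v-m["cy"])/m["fy"],1]
    return (T[:3,3]+d*(z-T[2,3])/d[2])[:2]
def rect_circle(n,c,z):
    "contour (k,2) pixels -> least-squares circle on plane z"
    p=np.array([ray(n,u,v,z) for u,v in c]); keep=np.ones(len(p),bool)
    for _ in range(6):
        q=p[keep];s=np.linalg.lstsq(np.c_[2*q,np.ones(len(q))],(q**2).sum(1),rcond=None)[0]
        r=np.sqrt(s[2]+s[:2]@s[:2]);e=np.abs(np.hypot(*(p-s[:2]).T)-r);keep=e<max(1.5,1.5*np.median(e))
    return s[:2].round(1),round(2*r,1),keep.mean().round(2)
def blob(im,mask,uv,up=4,close=1):
    m=cv2.resize(mask.astype(np.float32),None,fx=up,fy=up,interpolation=cv2.INTER_CUBIC)>.5
    cs,_=cv2.findContours(m.astype(np.uint8),cv2.RETR_EXTERNAL,cv2.CHAIN_APPROX_NONE)
    c=min((c for c in cs if len(c)>20),key=lambda c:-cv2.pointPolygonTest(c,(uv[0]*up,uv[1]*up),True))
    return (c[:,0]+.5)/up-.5
E
python3 - <<'E'
from vis import *
im=cv2.imread("pics/top0.png");lab=cv2.cvtColor(cv2.GaussianBlur(im,(0,0),.6),cv2.COLOR_BGR2LAB).astype(int)
for n,(u,v) in dict(mat=(310,260),mat2=(250,270),beige=(405,290),sauc=(421,250),dripper=(319,244),cup=(358,244),press=(261,237),lid=(284,280)).items(): print(n,lab[v-1:v+2,u-1:u+2].mean((0,1)).round())
L,a,b=np.moveaxis(lab,2,0)
obj=(a>=128+0)|(b>=134)
nw=cv2.inRange(lab.astype(np.uint8),(0,0,0),(255,255,255))
cv2.imwrite("pics/mask.png",cv2.resize(np.hstack([(np.clip((a-118)*12,0,255)),np.clip((b-115)*8,0,255)]).astype(np.uint8)[205:300][:, list(range(235,455))+list(range(875,1095))],None,fx=1.8,fy=1.8))
E
```

```text
mat [121. 127. 129.]
mat2 [122. 127. 128.]
beige [170. 130. 134.]
sauc [190. 128. 124.]
dripper [156. 130. 127.]
cup [130. 128. 133.]
press [167. 130. 127.]
lid [162. 130. 127.]
```

View pics/mask.png

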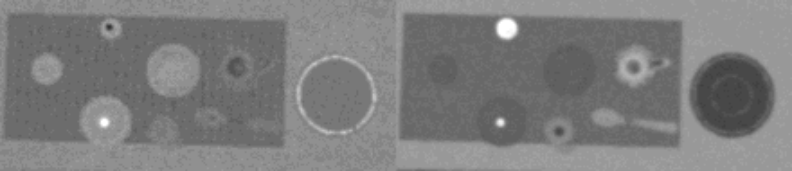

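```bash
cat >> vis.py <<'E'
def lab(im):  # BGR uint8 -> smoothed float Lab
    return np.moveaxis(cv2.cvtColor(cv2.GaussianBlur(im.astype(np.float32)/255,(0,0),1.0),cv2.COLOR_BGR2LAB),2,0)
E
python3 - <<'E'
from vis import *
def go(n,name,ch,thr,uv,z,sgn=1):
    im=cv2.imread(f"pics/{n}0.png");C=lab(im)[ch]*sgn
    up=cv2.resize(C,None,fx=4,fy=4,interpolation=cv2.INTER_CUBIC)
    m=(up>thr).astype(np.uint8);nl,ll,st,_=cv2.connectedComponentsWithStats(m)
    w=ll[int(uv[1]*4)-12:int(uv[1]*4)+13,int(uv[0]*4)-12:int(uv[0]*4)+13];w=w[w>0]
    if not len(w): print(n,name,"none");return
    k=np.bincount(w).argmax();c=max(cv2.findContours((ll==k).astype(np.uint8),cv2.RETR_EXTERNAL,cv2.CHAIN_APPROX_NONE)[0],key=len)[:,0]
    c=(c+.5)/4-.5
    print(n,name,rect_circle(n,c,z),"px",c.mean(0).round(1),"bbox",np.ptp(c,0).round(1))
g=go
g("top","saucer",2,0,(421,258),13,-1)
g("top","press",1,1.3,(261,240),6); g("top","dripper",1,1.3,(318,244),11);g("top","lid",1,1.3,(284,280),5)
g("top","cup",2,2.2,(358,242),54); g("top","lidknob",1,6,(293,272),55);g("top","stopper",2,12,(297,221),20)
g("scene","saucer",2,0,(418,299),13,-1)
g("scene","lid",1,1.3,(258,291),5);g("scene","cup",2,2.5,(355,262),54); g("scene","lidknob",1,6,(268,278),55)
im=cv2.imread("pics/top0.png")
# cup handle direction, press knob dark
L,a,b=lab(im)
m=(L<25);m[:235]=0;m[250:]=0;m[:,:250]=0;m[:,272:]=0
print("pressdark",np.argwhere(m).mean(0),L[235:250,250:272].min())
E
```

```text
top saucer (array([ 434.6, -131.9]), np.float64(128.7), np.float64(0.89)) px [421.3 257.5] bbox [44.8 45.2]
top press (array([466. , 330.8]), np.float64(45.1), np.float64(0.99)) px [260.5 243.2] bbox [15.5 16. ]
top dripper (array([468.8, 128.7]), np.float64(80.7), np.float64(0.88)) px [330.7 243.7] bbox [28.2 27.5]Traceback (most recent call last):
  File "<stdin>", line 13, in <module>
  File "<stdin>", line 10, in go
  File "vis.py", line 8, in rect_circle
    p=np.array([ray(n,u,v,z) for u,v in c]); keep=np.ones(len(p),bool)
                ~~~^^^^^^^^^
  File "vis.py", line 4, in ray
    m=camera_model(n);T=np.array(m["T"]);d=T[:3,:3]@[(u-m["cx"])/m["fx"],(v-m["cy"])/m["fy"],1]
ValueError: time passes only in moves, steps and waits
```

```bash
sed -i 's/^from plant.*/from plant import camera_model as _cm\nfrom functools import lru_cache\ncamera_model=lru_cache(_cm)/' vis.py
cat >> vis.py <<'E'
def find(im,n,name,ch,thr,uv,z,sgn=1):
    C=lab(im)[ch]*sgn
    up=cv2.resize(C,None,fx=4,fy=4,interpolation=cv2.INTER_CUBIC)
    m=(up>thr).astype(np.uint8);nl,ll=cv2.connectedComponents(m)
    w=ll[int(uv[1]*4)-12:int(uv[1]*4)+13,int(uv[0]*4)-12:int(uv[0]*4)+13];w=w[w>0]
    if not len(w): print(n,name,"none");return
    k=np.bincount(w).argmax();c=max(cv2.findContours((ll==k).astype(np.uint8),cv2.RETR_EXTERNAL,cv2.CHAIN_APPROX_NONE)[0],key=len)[:,0]
    c=(c+.5)/4-.5;r=rect_circle(n,c,z)
    print(n,name,*r,"px",c.mean(0).round(1),"bbox",np.ptp(c,0).round(1));return r[0]
E
python3 - <<'E'
from vis import *
t=cv2.imread("pics/top0.png");s=cv2.imread("pics/scene0.png")
def g(n,*a): find(t if n=="top" else s,n,*a)
g("top","saucer",2,0,(421,258),13,-1)
g("top","lid",1,1.3,(284,280),5)
g("top","cup",2,2.2,(358,242),54); g("top","lidknob",1,6,(293,272),55);g("top","stopper",2,12,(297,221),20)
g("scene","saucer",2,0,(418,299),13,-1)
g("scene","lid",1,1.3,(258,291),5);g("scene","cup",2,2.5,(355,262),54); g("scene","lidknob",1,6,(268,278),55)
L,a,b=lab(t)
w=np.clip(45-L[235:250,250:272],0,None);v,u=np.mgrid[235:250,250:272];print("pressdark",(w*u).sum()/w.sum(),(w*v).sum()/w.sum(),w.max())
h=((b>2.2)&(np.arange(640)[None]>376)&(np.arange(640)[None]<392)&(np.arange(480)[:,None]>233)&(np.arange(480)[:,None]<250))
p=np.argwhere(h);print("handle px v,u",p.mean(0),p.min(0),p.max(0), ray("top",*p.mean(0)[::-1],40))
for uv,z in [((258,277),55),((293,244.8+27),55)]: pass
# cup rim, top: interior+rim by luminance edges along rays from (367.5,242)
E
```

```text
top saucer [ 434.6 -131.9] 128.7 0.89 px [421.3 257.5] bbox [44.8 45.2]
top lid [ 14.4 113.8] 1468.5 0.64 px [357.9 241.4] bbox [543.  135.2]
top cup [476.1  25. ] 64.7 0.64 px [371.2 241. ] bbox [31. 24.]
top lidknob [384.6 232.9] 14.7 1.0 px [292.4 272.5] bbox [5.2 5.2]
top stopper [533.1 229.3] 30.6 1.0 px [296.  220.3] bbox [10.5 10.5]
scene saucer [ 440.5 -133.4] 121.8 0.72 px [419.4 298.3] bbox [50.8 35. ]
scene lid [397.4 237.4] 79.0 0.65 px [268.1 287.6] bbox [30.8 29. ]
scene cup [1073.1  151.6] 2199.5 0.6 px [356.  233.1] bbox [639.8 479.8]
scene lidknob [383.5 234.8] 19.6 0.72 px [267.7 276.1] bbox [5.8 5.8]
pressdark 259.2242492569437 242.89847581955812 13.3532715
handle px v,u [240.97826087 382.19565217] [237 377] [247 387] [478.57024043 -16.451312  ]
```

```bash
cat > rob.py <<'E'
from plant import *
import numpy as np
def quat(phi):  # tool down, fingers closing along world angle phi (deg)
    t=np.radians((phi+90)/2);return [np.cos(t),np.sin(t),0,0]
def P(x,y,z): return [x,y,z+grasp_offset]
def goto(x,y,z,phi): move_to(P(x,y,z),quat(phi))
def line(x,y,z,speed=150,c=None): return move_l(P(x,y,z),speed=speed,contact_N=c)
def st(tag=""):
    s=observe();p=s["tool_pos"];print(tag,"t%.1f"%s["time"],"g",np.round([p[0],p[1],p[2]-grasp_offset],1),"w%.1f"%s["width"],"F",np.round(s["contact_force"],1),"ff%.1f"%s["finger_force"]);return s
E
python3 - <<'E'
from rob import *
x,y=476,25;f=-175
goto(x,y,115,f+42);st("above")
line(x,y,47,120);st("down")
grip(55);st("sq1");grip(76)
goto(x,y,47,f-42);grip(55);st("sq2");grip(76)
goto(x,y,47,f);grip(50);s=st("grasp");print(np.round(s["q"],2))
E
```

```text
above t2.3 g [476.3  25.7 115.2] w87.2 F [ 0.  -1.   0.5] ff0.0
down t3.0 g [476.4  25.3  47.4] w87.1 F [ 0.2 -0.1  0.2] ff0.0
sq1 t3.7 g [476.3  25.2  47.3] w58.8 F [0.2 1.7 2.3] ff29.7
sq2 t6.1 g [475.9  25.   47. ] w59.0 F [-0.6  0.9  0.7] ff29.7
grasp t8.0 g [476.1  25.   47.1] w58.5 F [0.4 0.7 0. ] ff29.8
[ 0.39  0.39 -0.59  0.   -0.6  -0.31]
```

Run:
```python
from rob import *
import cv2
x,y=434.8,-132;f=-175
line(476,25,100,200)
goto(x,y,100,f);pause(.2);st("over")
line(x,y,62,120);st("low")
print(line(x,y,44,20,3));st("contact")
grip(76);st("open");line(x,y,125,200)
goto(420,60,200,-175);st()
for n in("scene","top"): cv2.imwrite(f"pics/{n}1.png",read_camera(n)[:,:,::-1])
a=cv2.imread("pics/top1.png")[205:305,300:470];b=cv2.imread("pics/scene1.png")[215:335,300:470]
r=lambda i:cv2.resize(i,(510,300) ,interpolation=cv2.INTER_CUBIC)
cv2.imwrite("pics/c1.png",np.vstack([r(a),cv2.resize(b,(425,300),interpolation=cv2.INTER_CUBIC) if 0 else r(b)]))
```

```text
over t9.3 g [ 435.2 -131.2   99.7] w58.7 F [ 0.2 -0.4 -1.1] ff29.9
low t9.7 g [ 435.2 -131.7   62. ] w58.7 F [-0.7 -0.  -1.9] ff29.9
True
contact t10.4 g [ 434.9 -132.    48. ] w58.8 F [-0.2 -0.4  3.7] ff29.6
open t11.1 g [ 434.1 -132.    47.4] w75.5 F [-0.1 -0.   0.8] ff0.0
 t12.4 g [419.8  59.6 198.8] w75.9 F [ 0.3  0.3 -0.3] ff0.0
```

View pics/c1.png

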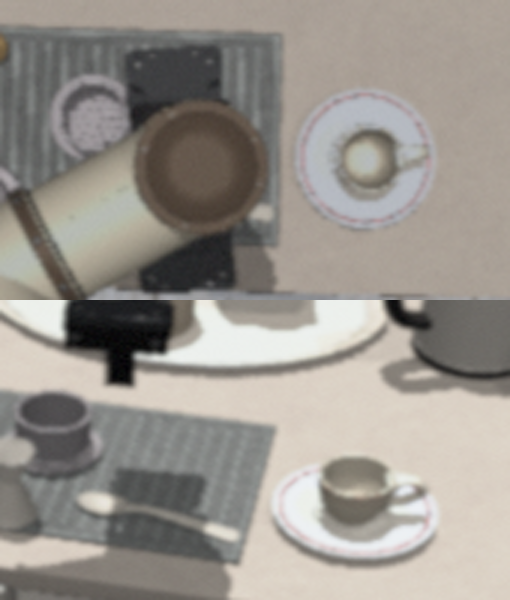

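The cup stands upright inside the saucer. In the crop its rim is at about (368,158) and the saucer at (366,158). With parallax I need exact numbers to judge how well it is centred.

Run:
```python
from vis import *
from rob import *
T=[];S=[]
t=cv2.imread("pics/top1.png");s=cv2.imread("pics/scene1.png")
find(t,"top","saucer",2,0.5,(410,258),13,-1)
find(t,"top","saucer b",2,-2.2,(405,258),13,-1)
for thr in(1,2,3):find(t,"top","cup",2,thr,(421,257),58)
for thr in(2,3,4):find(t,"top","cup-inner",2,thr,(421,257),58)
find(s,"scene","saucer",2,0.5,(398,300),13,-1)
for thr in(1,2,3):find(s,"scene","cup",2,thr,(419,275),58)
for n,z in(("top",58),("scene",58)):
    m=camera_model(n);Ti=np.linalg.inv(np.array(m["T"]))
    for p in [(434.8,-132,58),(434.8,-132,13),(434.8+31,-132,58),(434.8-31,-132,58),(434.8,-132+31,58),(434.8,-132-31,58)]:
        c=Ti@[*p,1];print(n,p,(c[0]/c[2]*m["fx"]+m["cx"]).round(1),(c[1]/c[2]*m["fy"]+m["cy"]).round(1))
cv2.imwrite("pics/c2.png",np.hstack([cv2.resize(t[230:285,395:450],(400,400),interpolation=cv2.INTER_CUBIC),cv2.resize(s[260:330,385:455],(400,400),interpolation=cv2.INTER_CUBIC)]))
```

```text
top saucer [ 434.3 -132. ] 126.5 0.55 px [421.8 257.9] bbox [43.8 44.8]
top saucer b [ 434.9 -131.7] 134.5 1.0 px [421.3 257.6] bbox [46.8 47. ]
top cup [ 430.2 -129.5] 66.5 0.64 px [426.5 258.2] bbox [31.2 24. ]
top cup [ 430.  -129.9] 64.3 0.63 px [426.3 258.3] bbox [30. 23.]
top cup [ 430.2 -130. ] 61.6 0.63 px [426.3 258.4] bbox [29. 22.]
top cup-inner [ 430.  -129.9] 64.3 0.63 px [426.3 258.3] bbox [30. 23.]
top cup-inner [ 430.2 -130. ] 61.6 0.63 px [426.3 258.4] bbox [29. 22.]
top cup-inner [ 430.1 -126.9] 57.5 0.58 px [422.5 258.7] bbox [19. 21.]
scene saucer [ 441.  -132.8] 116.7 0.57 px [414.4 304.4] bbox [48.2 31.2]
scene cup [1248.3  313.8] 2820.9 0.59 px [318.7 262.4] bbox [639.8 479.8]
scene cup [1263.3  219.8] 2697.0 0.67 px [270.  284.7] bbox [639.8 479.8]
scene cup [702.  106.5] 1427.4 0.63 px [381.3 276.5] bbox [601.8 438.2]
top (434.8, -132, 58) 424.2 257.4
top (434.8, -132, 13) 421.4 257.6
top (465.8, -132, 58) 424.3 246.2
top (403.8, -132, 58) 424.1 268.6
top (434.8, -101, 58) 413.0 257.1
top (434.8, -163, 58) 435.4 257.6
scene (434.8, -132, 58) 420.1 285.1
scene (434.8, -132, 13) 418.1 298.7
scene (465.8, -132, 58) 421.4 276.7
scene (403.8, -132, 58) 418.7 293.8
scene (434.8, -101, 58) 407.1 283.1
scene (434.8, -163, 58) 433.1 287.2
```

View pics/c2.png

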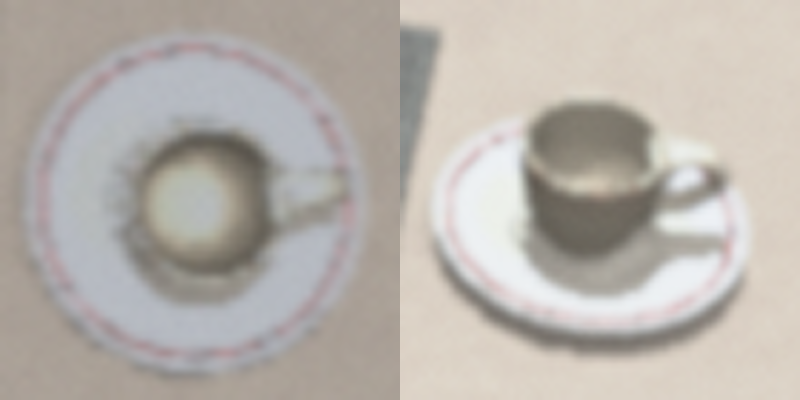

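Run:
```python
from vis import *
from scipy.ndimage import map_coordinates as mc
def edges(im,n,c,z,rs,ch,sgn,ang):
    m=camera_model(n);Ti=np.linalg.inv(np.array(m["T"]));C=lab(im)[ch];c=np.array(c,float)
    for it in range(5):
        pts=[]
        for a in np.radians(ang):
            r=np.arange(rs[0],rs[1],.5);p=np.c_[c[0]+r*np.cos(a),c[1]+r*np.sin(a),np.full(len(r),z),np.ones(len(r))]
            q=(Ti@p.T);u=q[0]/q[2]*m["fx"]+m["cx"];v=q[1]/q[2]*m["fy"]+m["cy"]
            g=sgn*np.gradient(mc(C,[v,u],order=3));k=g.argmax()
            if 0<k<len(r)-1: pts.append([*p[k,:2],g[k]])
        pts=np.array(pts);q=pts[:,:2];keep=np.ones(len(q),bool)
        for _ in range(6):
            w=q[keep];s=np.linalg.lstsq(np.c_[2*w,np.ones(len(w))],(w**2).sum(1),rcond=None)[0];R=np.sqrt(s[2]+s[:2]@s[:2]);e=abs(np.hypot(*(q-s[:2]).T)-R);keep=e<max(1,2*np.median(e))
        c=s[:2]
    print(n,ch,c.round(1),"D%.1f"%(2*R),"n",keep.sum(),"res%.2f"%e[keep].mean())
t=cv2.imread("pics/top1.png");s=cv2.imread("pics/scene1.png")
al=[a for a in range(0,360,5) if not 240<a<300]
edges(t,"top",(433,-130.5),58,(18,36),2,-1,al)
edges(t,"top",(433,-130.5),58,(18,36),0,1,al)
edges(s,"scene",(433,-130.5),58,(18,36),0,1,al)
edges(s,"scene",(433,-130.5),58,(26,38),0,1,[a for a in range(-60,60,5)]+list(range(60,110,5)))
edges(t,"top",(434,-132),13,(60,72),0,-1,range(0,360,5))
edges(s,"scene",(434,-132),13,(60,72),0,-1,range(0,360,5))
edges(t,"top",(434,-132),12,(50,66),1,1,range(0,360,5))
edges(s,"scene",(434,-132),12,(50,66),1,1,range(0,360,5))
```

```text
top 2 [ 437.  -130.1] D57.5 n 37 res0.64
top 0 [ 434.7 -129.5] D56.2 n 42 res0.28
scene 0 [ 434.4 -128.7] D55.0 n 33 res0.28
scene 0 [ 434. -129.] D55.6 n 32 res0.31
top 0 [ 436.5 -133.4] D135.4 n 36 res0.37
scene 0 [ 439.  -130.7] D137.5 n 38 res0.37
top 1 [ 435.6 -132. ] D113.6 n 68 res0.40
scene 1 [ 439.5 -130.4] D113.6 n 45 res0.37
```

```bash
python3 - <<'E'
from rob import *
import cv2
x,y=434.4,-132;f=-175
goto(x,y,110,f);line(x,y,47.5,120);grip(50);st("regrip")
line(x,y,54,60);x,y=437.2,-134.2;line(x,y,54,40);pause(.2);st("shift")
print(line(x,y,42,15,3));st("contact")
grip(76);st("open");line(x,y,125,200)
goto(420,60,200,-175);st()
for n in("scene","top"): cv2.imwrite(f"pics/{n}2.png",read_camera(n)[:,:,::-1])
E
cat >> vis.py <<'E'
from scipy.ndimage import map_coordinates as mc
def edges(im,n,c,z,rs,ch,sgn,ang=range(0,360,5)):
    "circle on plane z through the strongest radial edges round guess c"
    m=camera_model(n);Ti=np.linalg.inv(np.array(m["T"]));C=lab(im)[ch];c=np.array(c,float)
    for it in range(5):
        pts=[]
        for a in np.radians(ang):
            r=np.arange(rs[0],rs[1],.5);p=np.c_[c[0]+r*np.cos(a),c[1]+r*np.sin(a),np.full(len(r),z),np.ones(len(r))]
            q=(Ti@p.T);u=q[0]/q[2]*m["fx"]+m["cx"];v=q[1]/q[2]*m["fy"]+m["cy"]
            g=sgn*np.gradient(mc(C,[v,u],order=3));k=g.argmax()
            if 0<k<len(r)-1: pts.append(p[k,:2])
        q=np.array(pts);keep=np.ones(len(q),bool)
        for _ in range(6):
            w=q[keep];s=np.linalg.lstsq(np.c_[2*w,np.ones(len(w))],(w**2).sum(1),rcond=None)[0];R=np.sqrt(s[2]+s[:2]@s[:2]);e=abs(np.hypot(*(q-s[:2]).T)-R);keep=e<max(1,2*np.median(e))
        c=s[:2]
    print(n,ch,c.round(1),"D%.1f"%(2*R),"n",keep.sum(),"res%.2f"%e[keep].mean())
E
python3 - <<'E'
from vis import *
t=cv2.imread("pics/top2.png");s=cv2.imread("pics/scene2.png")
al=[a for a in range(0,360,5) if not 240<a<300]
for im,n in((t,"top"),(s,"scene")):
    edges(im,n,(435,-131.5),58,(18,36),0,1,al); edges(im,n,(436,-132),13,(60,72),0,-1); edges(im,n,(436,-132),12,(50,66),1,1)
for a in((469,129),): edges(t,"top",a,14,(35,48),0,-1);edges(t,"top",a,59,(24,36),0,1);edges(s,"scene",a,14,(35,48),0,-1)
E
```

```text
regrip t14.6 g [ 434.7 -132.1   48.1] w58.8 F [-0.4  0.5  4. ] ff29.6
shift t15.3 g [ 437.1 -134.2   53.8] w58.8 F [-0.  1. -1.] ff29.9
True
contact t15.8 g [ 437.4 -134.2   48. ] w58.5 F [-1.2  0.9  4. ] ff29.6
open t16.4 g [ 436.7 -134.2   47.4] w76.0 F [ 0.2 -0.2  0.2] ff0.0
 t17.8 g [419.8  59.6 198.9] w76.2 F [ 0.8 -0.6 -0.6] ff0.0
top 0 [ 437.2 -130.9] D56.1 n 46 res0.41
top 0 [ 436.5 -133. ] D135.7 n 40 res0.39
top 1 [ 435.6 -131.9] D113.6 n 66 res0.42
scene 0 [ 437.  -130.8] D54.8 n 31 res0.37
scene 0 [ 439.2 -130.9] D137.7 n 42 res0.39
scene 1 [ 439.9 -131. ] D114.2 n 52 res0.51
top 0 [468.6 128.3] D83.5 n 39 res0.39
top 0 [466.7 128.1] D61.4 n 35 res0.28
scene 0 [472.3 130.9] D86.6 n 31 res0.30
```

Run:
```python
from rob import *
from vis import *
x,y=469.5,129
grip(87);goto(x,y,115,-175);line(x,y,46,120);st("down")
grip(58);st("sq1");grip(78)
goto(x,y,46,-95);grip(58);st("sq2");grip(78)
line(x,y,120,200);goto(430,-20,200,-95);st()
t,s=[read_camera(n)[:,:,::-1] for n in("top","scene")]
cv2.imwrite("pics/top3.png",t);cv2.imwrite("pics/scene3.png",s)
a=(x,y)
edges(t,"top",a,14,(35,48),0,-1);edges(t,"top",a,59,(24,36),0,1);edges(s,"scene",a,14,(35,48),0,-1);edges(s,"scene",a,59,(24,36),0,1)
```

```text
down t19.7 g [469.8 129.   47.1] w86.8 F [-0.7  0.1 -0.3] ff0.0
sq1 t20.3 g [469.5 129.1  46.3] w64.5 F [-1.7  0.   3.5] ff30.0
sq2 t22.5 g [469.5 129.   46. ] w64.1 F [ 0.1  0.  -0.2] ff30.0
 t24.4 g [430.1 -19.8 199.1] w77.9 F [-0.2 -0.   0.3] ff0.0
top 0 [469.1 128.7] D84.3 n 46 res0.31
top 0 [466.7 127.9] D63.3 n 44 res0.25
scene 0 [472.8 131.2] D86.0 n 34 res0.46
scene 0 [473.8 130.5] D53.9 n 65 res0.44
```

Run:
```python
from rob import *
x,y=469.5,129
goto(x,y,120,-95);line(x,y,46,120);grip(58);st("grasp")
line(x,y,135,200)
x,y=437.2,-133.0
goto(x,y,135,-95);pause(.3);st("over")
line(x,y,104,100);print(line(x,y,88,15,3));st("contact")
```

```text
grasp t26.4 g [469.7 129.1  46.7] w64.1 F [-1.6 -1.2  4.7] ff30.0
over t28.3 g [ 437.5 -132.2  135. ] w64.5 F [ 0.1  0.  -2. ] ff30.0
True
contact t29.5 g [ 437.3 -133.    93. ] w64.4 F [-1.3  0.1  3.8] ff30.0
```

Run:
```python
from rob import *
from vis import *
grip(78);st("open");line(437.2,-133,150,200)
goto(430,40,200,-95);st()
t,s=[read_camera(n)[:,:,::-1] for n in("top","scene")]
cv2.imwrite("pics/top4.png",t);cv2.imwrite("pics/scene4.png",s)
d=(437,-133)
for im,n in((t,"top"),(s,"scene")):
    print("drip");edges(im,n,d,61,(35,48),0,-1);edges(im,n,d,106,(24,36),0,1)
    print("sauc");edges(im,n,d,13,(60,72),0,-1)
    print("press");edges(im,n,(466,331),9,(17,30),1,-1);edges(im,n,(466,331),9,(17,30),0,-1)
    print("lid");edges(im,n,(385,233),8,(32,46),1,-1);edges(im,n,(385,233),8,(32,46),0,-1)
find(t,"top","lidknob",1,6,(293,272),58)
find(s,"scene","lidknob",1,6,(268,277),58)
L=lab(t)[0];w=np.clip(45-L[235:250,250:272],0,None);v,u=np.mgrid[235:250,250:272];print("pressdark",(w*u).sum()/w.sum(),(w*v).sum()/w.sum())
cv2.imwrite("pics/c4.png",np.hstack([cv2.resize(t[225:305,240:460],(500,220),interpolation=cv2.INTER_CUBIC),cv2.resize(s[220:320,225:335],(242,220))]))
cv2.imwrite("pics/c5.png",cv2.resize(s[220:340,220:460],(800,400),interpolation=cv2.INTER_CUBIC))
```

```text
open t30.1 g [ 436.6 -133.    92.2] w77.8 F [ 0.7 -0.1 -0.5] ff0.0
 t31.3 g [429.7  39.7 199. ] w78.1 F [-0.2 -0.8  1.1] ff0.0
drip
top 0 [ 445.7 -131.9] D85.5 n 32 res0.79
top 0 [ 436.1 -132.4] D58.9 n 40 res0.29
sauc
top 0 [ 436.6 -133.2] D135.4 n 38 res0.42
press
top 1 [466.4 330.3] D48.1 n 64 res0.87
top 0 [466.1 330.6] D47.0 n 68 res0.32
lid
top 1 [384.5 232.6] D81.3 n 46 res0.90
top 0 [382.5 233. ] D81.7 n 55 res0.99
drip
scene 0 [ 432.6 -137.9] D81.7 n 40 res1.20
scene 0 [ 439.1 -131.9] D55.1 n 57 res0.56
sauc
scene 0 [ 438.8 -130.3] D137.6 n 35 res0.32
press
scene 1 [467.2 331.2] D50.1 n 45 res1.37
scene 0 [456.  331.2] D46.9 n 48 res1.01
lid
scene 1 [390.2 234.7] D82.1 n 46 res1.50
scene 0 [390.8 237.7] D77.7 n 42 res1.06
top lidknob [389.2 234.7] 1.7 1.0 px [291.8 270.8] bbox [0.8 0.5]
scene lidknob none
pressdark 259.56714260686755 243.12114576033636
```

View pics/c5.png

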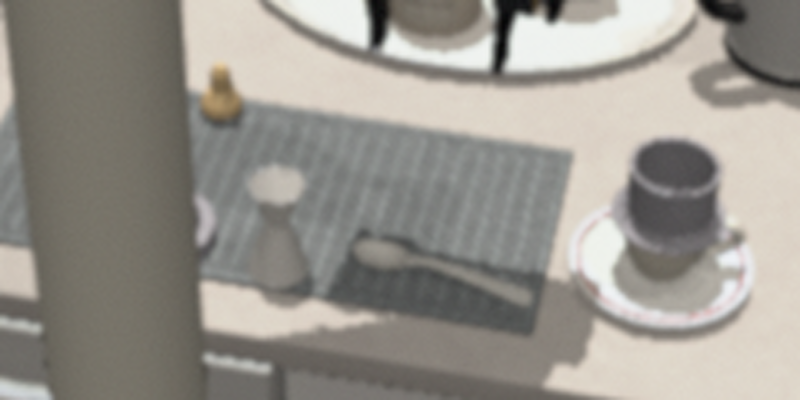

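The dripper is seated upright on the cup: in the crop its chamber rim is at about (675,165) and its flange lies level on the cup's rim. The press comes next.

Run:
```python
from rob import *
x,y=466.6,330.8
goto(x,y,125,-95);grip(32);line(x,y,54,120);st("down")
grip(8);st("sq1");grip(24)
goto(x,y,54,-175);grip(8);st("grasp")
line(x,y,170,250)
x,y=437.2,-133.0
goto(x,y,170,-175);pause(.3);st("over")
line(x,y,126,100);print(line(x,y,107,15,2.5));st("contact")
```

```text
down t34.3 g [466.9 331.1  54.5] w32.0 F [ 0.4 -0.5  0.7] ff0.0
sq1 t34.9 g [466.7 330.8  54.3] w10.4 F [ 0.2 -0.9  1.4] ff29.9
grasp t37.2 g [466.6 330.8  54. ] w10.5 F [ 0.5  1.1 -0.3] ff29.9
over t39.8 g [ 437.4 -132.6  170. ] w10.3 F [-0.3  0.4 -0.6] ff29.9
True
contact t41.3 g [ 437.3 -133.   112.3] w10.6 F [ 0.  -0.   3.1] ff29.9
```

Run:
```python
from rob import *
from vis import *
grip(17);st("open");line(437.2,-133,170,150)
goto(500,-40,220,-135);st()
t,s=[read_camera(n)[:,:,::-1] for n in("top","scene")]
cv2.imwrite("pics/top5.png",t);cv2.imwrite("pics/scene5.png",s)
for im,n in((t,"top"),(s,"scene")):
    edges(im,n,(385,233),8,(32,46),1,-1);edges(im,n,(385,233),8,(32,46),0,-1)
for T in(4,6,8):
    find(t,"top","lidknob",1,T,(292.4,272.5),58)
    find(s,"scene","lidknob",1,T,(268,277),58)
find(t,"top","lidblob",1,1.6,(284,278),8)
cv2.imwrite("pics/c6.png",np.hstack([cv2.resize(s[215:335,220:460],(600,300),interpolation=cv2.INTER_CUBIC),cv2.resize(t[230:290,395:435],(200,300),interpolation=cv2.INTER_CUBIC)]))
```

```text
open t41.7 g [ 436.7 -133.   111.5] w17.0 F [-0.3  0.3  0.9] ff0.0
 t42.8 g [499.8 -39.5 218.4] w17.4 F [-0.6  0.9 -0.2] ff0.0
top 1 [385.4 233.3] D79.4 n 58 res0.94
top 0 [385.8 234.5] D76.5 n 69 res0.43
scene 1 [383.2 231.7] D82.6 n 44 res1.24
scene 0 [386.5 237.8] D79.1 n 51 res2.78
top lidknob [384.7 232.8] 18.3 1.0 px [292.4 272.5] bbox [6.8 6.8]
scene lidknob none
top lidknob [384.7 232.7] 14.0 1.0 px [292.4 272.5] bbox [5.2 4.8]
scene lidknob none
top lidknob [384.6 232.6] 10.8 1.0 px [292.5 272.5] bbox [4.  3.8]
scene lidknob none
top lidblob [469.5 507.8] 461.6 0.67 px [228.1 234.1] bbox [279.5 128.8]
```

View pics/c6.png

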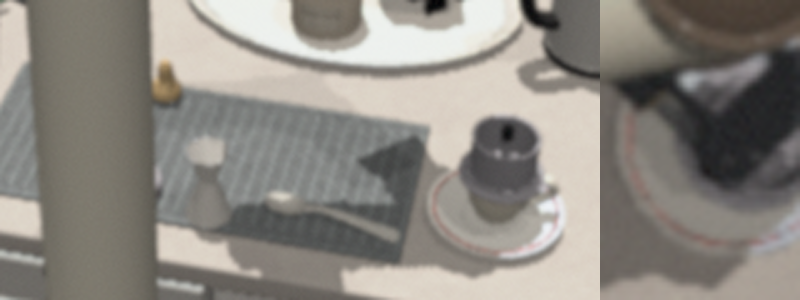

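The press stands upright in the dripper, its knob at about (508,132) in the crop. The lid is next, taken high on its knob to keep the fingertips clear of the dome.

Run:
```python
from rob import *
x,y=385.2,233.2
goto(x,y,140,-95);grip(38);line(x,y,75,150);print(line(x,y,62.5,40,5));st("down")
g=observe()["tool_pos"][2]-grasp_offset
grip(12);st("sq1");grip(30)
goto(x,y,g,-175);grip(12);st("grasp")
line(x,y,205,250)
x,y=437.2,-133.0
goto(x,y,205,-175);pause(.3);st("over")
line(x,y,172,100);print(line(x,y,146,15,2.5));st("contact")
```

```text
False
down t45.8 g [385.2 233.2  62.4] w37.9 F [ 0.6  0.4 -0.1] ff0.0
sq1 t46.4 g [385.3 233.3  62.6] w16.3 F [-0.5 -0.3  0.3] ff30.0
grasp t48.6 g [385.2 233.2  62.4] w16.7 F [ 0.2 -0.1  0.2] ff30.0
over t51.0 g [ 437.4 -132.4  205. ] w16.6 F [-0.2  0.1 -0.8] ff30.0
True
contact t52.8 g [ 437.3 -133.   151. ] w16.2 F [-1.   0.1  4.4] ff30.0
```

Contact came at 151, where 151.5 was expected, so the lid is seated. I'll let go, back off and check.

Run:
```python
from rob import *
from vis import *
grip(32);line(437.2,-133,215,150)
goto(430,80,220,-135);st()
t,s=[read_camera(n)[:,:,::-1] for n in("top","scene")]
for im,n in((t,"top"),(s,"scene")):
    edges(im,n,(436,-133),13,(60,72),0,-1); edges(im,n,(436,-133),95,(34,46),0,-1)
cv2.imwrite("pics/c7.png",np.hstack([cv2.resize(s[230:330,360:470],(440,400),interpolation=cv2.INTER_CUBIC),cv2.resize(t[215:305,385:465],(356,400),interpolation=cv2.INTER_CUBIC)]))
```

```text
t54.9 g [429.9  79.6 219.3] w32.2 F [-0.4 -0.5  0. ] ff0.0
top 0 [ 436.6 -133.4] D135.6 n 45 res0.48
top 0 [ 436.6 -134.2] D74.5 n 64 res0.37
scene 0 [ 434.  -131.3] D129.6 n 34 res0.26
scene 0 [ 433.2 -131.6] D74.9 n 26 res0.89
```

View pics/c7.png

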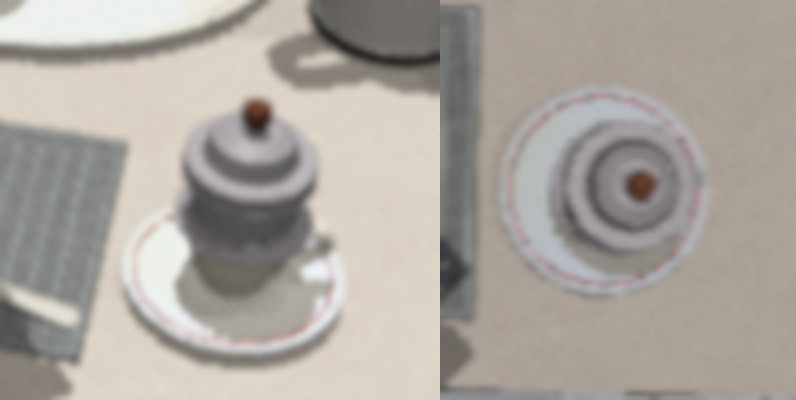

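The full stack stands upright and centred, with the lid level and its knob at about (257,113) in the left crop.

```bash
python3 -c "
from plant import *
print(finish_job())"
```

```text
the job is handed in; nothing more can be done
None
```

The dripper is stacked on its saucer in the order asked (cup, dripper, press, lid), upright and centred to within a few mm in the last pictures, and the job was handed in at about 55 s; no verdict was returned.

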